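# Re-hang the lift-off door of the spares cabinet

## Task

The blue door of the small grey spares cabinet stands in the wooden stand. Hang it back on the cabinet: hold it standing well open and lower it gently so that both knuckles drop over both hinge pins and sit fully down, let go of it, then swing it gently shut against the rubber bumpers. The hinge pins bend easily, so feel for them and never force the door; leave the other things on the bench alone.

Things in the scene. Friction and masses are not known exactly. Their poses are not given: they have to be found in the camera images.
- cabinet: Small grey open-fronted steel cabinet fixed to the bench, 120 deep (x) x 190 wide (y) x 180 mm high; origin at the centre of its underside, z up. Its front looks along its -x (front plane x = -60 mm). On the right-hand jamb (y < 0) a steel hinge rail carries two upright pins. The pins bend when the door presses on cabinet or pins with more than 40 N.
- cabinet_hinge_mid (a point): Nominal foot of the lower pin: cabinet frame (-76, -73, 50) mm, axes as the cabinet's. The true pin axis has this x, but its y is NOT measured: the rail is clamped in slots, so the axis stands anywhere up to 18 mm to either side along the cabinet's y (y = -91 to -55), all alike. Both pins share that one upright axis. The rail does not slide in use.
- door: Loose blue lift-off door, 0.24 to 0.39 kg: flat panel 12 thick (x) x 150 wide (y) x 150 mm high (z); origin at the centre of its underside, z up; outer face looks along -x; knuckles beyond its -y edge. At the start it stands upright in the stand, underside 12 mm above the bench; hung and seated, 15 mm. Pinch it across its thickness at the top edge, firmly, near the middle or a little towards the knuckles: it can swivel in a weak grip.
- door_top (a point): Middle of the door's top edge (door frame 0, 0, 150 mm), axes as the door's.
- door_knuckle_low (a point): Centre of the lower knuckle's bore at its underside (door frame 0, -88, 35 mm), axes as the door's. Both knuckles are upright steel tubes, outer diameter 20, bore 10, 22 mm high, open at both ends. Seated, each knuckle's underside sits on its barrel's top.
- door_knuckle_high (a point): Centre of the upper knuckle's bore at its underside (door frame 0, -88, 110 mm), axes as the door's.
- door_free_edge (a point): Mid-height of the door's free edge (door frame 0, +75, 75 mm), axes as the door's. Shut, the door's axes are parallel to the cabinet's. Opening swings the free edge out towards the robot: yaw of door minus yaw of cabinet grows from 0 (shut) to 1.57 (square open). The hung door turns freely; nothing holds it.
- stand: Wooden stand fixed to the bench, 70 x 110 x 37 mm high, origin at the centre of its underside; a slot 16 mm wide and 25 mm deep runs along its y and holds the door upright (door axes parallel to the stand's at the start).
- filter_box: Bystander: dark blue carton 62 x 118 x 82 mm, to the right of the cabinet, far back. Origin at the centre of its underside.
- sealant_bottle: Bystander: white and red bottle with a nozzle, 43 mm across, 142 mm high, origin at the centre of its underside.
- magnet_dish: Bystander: steel parts dish, 107 mm across, 20 mm high, to the right of the stand.
- marker: Bystander: white and blue paint marker lying down, 136 x 14 x 14 mm, between the stand and the cabinet, nearer the robot.
- spring: Bystander: grey valve spring standing upright, 24 mm across, 32 mm high, near the robot.
- pickup_magnet: Bystander: round magnet with an upright stem, 44 mm across, 65 mm high, on the right.
- spanner_13: Bystander: combination spanner 177 mm long lying near the robot.
- cabinet_hinge_high (a point): Nominal foot of the upper pin: cabinet frame (-76, -73, 125) mm, off by the same unknown y. Both pins: 8 mm diameter, 18 mm long, pointing up, blunt with the rim just broken (0.6 mm); each rises from a barrel of 20 mm diameter whose top is at z = 50 (lower, pin tip z = 68) or 125 mm (upper, tip z = 143).
- cabinet_bumper (a point): Front of the upper of two rubber bumpers on the left jamb, cabinet frame (-70, 64, 150) mm, the other at z = 35; 10 mm proud of the front. The inner face of the shut door meets them.
- door_handle (a point): Middle of the black upright bow handle on the door's outer face (door frame -26, +55, 62.5 mm); the bar is 7 mm thick and runs from z = 35 to 90 mm.

How it is judged:
On the way:
1. the door hangs on both pins, fully down, standing well open (more than 35 degrees), let go (z of door_knuckle_low in the frame of cabinet between 0.046 and 0.054 m and x of door_knuckle_low in the frame of cabinet between -0.081 and -0.071 m and y of door_knuckle_low in the frame of cabinet between -0.095 and -0.051 m and angle between door's own z axis and vertical below 0.06 rad and contact force between the fingers and door below 0.3 N and angle between the x axis of door and the x axis of cabinet, either way round above 0.61 rad), for 0.2 s.
At the end, for the whole second after the job is handed in: The door hangs on both pins, upright within 0.06 rad, each knuckle within 4 mm of its barrel's top, its axis within 5 mm of the pins' in depth and inside the slots' range (22 mm either way) sideways; it is shut, parallel to the cabinet front within 0.08 rad, free edge over the left jamb, at rest (z of door_knuckle_low in the frame of cabinet between 0.046 and 0.054 m and z of door_knuckle_high in the frame of cabinet between 0.121 and 0.129 m and x of door_knuckle_low in the frame of cabinet between -0.081 and -0.071 m and y of door_knuckle_low in the frame of cabinet between -0.095 and -0.051 m and angle between door's own z axis and vertical below 0.06 rad and angle between the x axis of door and the x axis of cabinet, either way round below 0.08 rad and y of door_free_edge in the frame of cabinet above 0.05 m and linear speed of door below 0.02 m/s); the robot touches nothing.
It fails at once if the door presses on the cabinet or its pins with more than 40 N (contact force between door and cabinet above 40 N).
It fails at once if a bystander is moved more than 30 mm (distance of any of filter_box, sealant_bottle, magnet_dish, marker, spring, pickup_magnet, spanner_13 from where it was at the start of the episode above 0.03 m).
It also fails if it takes over 61 s, if anything falls off the work surface, if the arm or the gripper's body presses on something with over 40 N, if the wrist force passes 120 N, or if a joint passes its speed limit or range.

## Robot

A 6-joint arm with a two-finger parallel gripper is mounted at the origin on a cart in front of the work surface, level with it; the furniture and walls round the work are solid. World frame = base frame: x ahead of the robot, y to its left, z up, the work surface at z = 0. Lengths are in m, angles in rad, forces in N, time in s.
With the tool pointing down it reaches from about 0.225 to 0.725 m from the base axis. Payload 3.1 kg.
Tool frame: the origin (TCP) lies on the centre line of the jaws, within the pads' length; the fingertips stand 25 mm ahead of it and the grasp point (between the pads) lies 6 mm ahead of it; z points along the fingers, y is the line along which they close (so a half turn about z gives the same grasp; the last joint's range is limited). The gripper opens to 85 mm and grips with 20 to 120 N. Pads are 22 mm wide; open, the fingers measure 114 mm over their backs; the gripper's body (76 mm by 85 mm) begins 54 mm behind the grasp point. The pads swing forward as they close: fully open they stand 13 mm farther back than shut.
Start: joints at [-1.475, 0.048, 0.099, 1.622, 0, 1.443], TCP at [0.117, -0.512, 0.256] pointing down, gripper open.
Joint ranges: [-2.91, 2.91], [-0.99, 1.94], [-1.21, 1.42], [-2.12, 2.29], [-1.49, 1.47], [-3.14, 3.14]. Speed limits (rad/s): [2.79, 2.79, 3.14, 3.14, 3.14, 3.14].

## Interface

Orientations are given as a unit quaternion [w, x, y, z].
In Python, from bench import ctrl gives the robot as it stands.
- The arm moves only by the tool play_rows, never from a script. Its argument "moves" is a list of rows, each a list of 7 numbers: the finger opening in m, from 0 to 0.0854, then the shift along the tool's x, y, z in m, then the turn, a rotation vector about the tool's x, y, z in rad. In form: [[gripper, tx, ty, tz, rx, ry, rz], ...]. A call has 1 to 8 rows; each row is the pose to reach, as a shift and turn from the pose commanded when the call began, along the tool's axes at that moment; what a row does not reach only later rows make up. A row lasts 1/12 s, in which the tool goes at most 41.7 mm and 7.16 degrees, less where a joint would pass 70% of its speed; a pose out of reach is approached as far as the arm can. A call with a gripper value outside its range is refused whole. The fingers move at their own pace and stop on an object; the grip force is fixed at half the most. Time passes only in rows, so rows that repeat a pose let the fingers close. It gives the time, the measured TCP pose, the force, the opening and the grip force at its end, in the units of the state.
- ctrl.read_state(): the state, without advancing time (a new reading comes with each control period).
- ctrl.camera(name): name is "side" or "top" or "wrist"; returns a dict with "color" (384x512x3 uint8, red, green, blue), "camera_matrix" (3x3 intrinsics, pixels), "R" (3x3) and "t" (3): a world point X has camera coordinates R X + t. Camera axes: x right, y down, z forward; pixel columns grow to the right and rows downward; lengths in m; the calibration is good to about 2 mm. A picture is of the moment at which its call begins. There is no depth.
- ctrl.job_done(): hands the job in; it is judged then, once.
Trained networks look in the newest picture that a camera, given by its name, has taken for a name from the list of things; names that differ only in an ending like _2 or _b are one class to them, and where a whole thing is asked for, a point or a joint stands for the part that bears it (a point fixed in the world has none). Each returns a list of dicts, best first, with "confidence" (0 to 1); they miss things now and then, are a little off and sometimes report something else, mostly with a low value. They report only what shows in the picture. A call takes as long as a camera call.
- ctrl.spot_in(camera, label): "location" ([x, y, z] in m, in the coordinates of the camera as it stood for that picture, good to about 4 mm: the middle of the surface that is visible of it).
- ctrl.outline_of(camera, label): "mask" (384x512 bool, what is visible of it).
The state is a dict: "t": time; "joint_pos": joint angles; "qvel": joint speeds; "joint_torque": joint torques, N m; "position": TCP position; "tcp_rot": TCP orientation; "ft_force": force on the tool from outside, world axes, zero at the start; "torque": the same for the moment, N m; "width": finger opening in m; "grasp_force": force on a finger pad.
Only numpy, scipy, OpenCV 4.12 (cv2) and the standard library are available. Lean on these libraries where they do the work, as an engineer would, in place of code of your own. Each camera call takes 0.05 s, during which the arm holds its last target. There are 200 camera calls.

## Working session

There is one attempt and no reset: what is moved stays moved. The work goes in short steps, Python scripts to look and compute and a tool call to move; the robot and the scene stay as the last step left them, time stands still between calls to the robot, and variables do not carry over. Pictures are saved under pics/ and viewed, at most 10 in all, crops included, and the job is handed in when it is done.

Besides the shell and the picture viewer there is one more tool, called after "Emit:" as a command line: name --pt "numbers of a row" for each row, then --argument value for the rest. play_rows: Moves the arm, as the interface text tells. Its arguments: {"type":"object","properties":{"moves":{"type":"array","items":{"type":"array","items":{"type":"number"}}}},"required":["moves"]}

```bash
ls; mkdir -p pics; cat > h.py <<'E'
import numpy as np, cv2
from bench import ctrl
def cam(n,save=None):
    c=ctrl.camera(n)
    if save: cv2.imwrite('pics/'+save,c['color'][:,:,::-1])
    return c
def w(c,p): return c['R'].T@(np.array(p)-c['t'])
def proj(c,X):
    p=c['camera_matrix']@(c['R']@np.array(X)+c['t']); return p[:2]/p[2]
def ray_z(c,u,v,z):
    d=c['R'].T@np.linalg.inv(c['camera_matrix'])@np.array([u,v,1.]); o=-c['R'].T@c['t']
    return o+d*(z-o[2])/d[2]
E
python3 - <<'E'
from h import *
np.set_printoptions(precision=4,suppress=True)
for n in ['top','side']:
    c=cam(n,n+'0.png')
    print(n,'campos',-c['R'].T@c['t'])
    for l in ['cabinet','cabinet_hinge_mid','cabinet_hinge_high','cabinet_bumper','door','door_top','door_knuckle_high','door_knuckle_low','door_free_edge','stand','door_handle','marker','sealant_bottle','pickup_magnet','magnet_dish','filter_box','spring','spanner_13']:
        for r in ctrl.spot_in(n,l)[:1]: print(l,round(r['confidence'],2),w(c,r['location']),proj(c,w(c,r['location'])))
s=ctrl.read_state(); print(s)
E
```

```text
pics
top campos [ 0.4279 -0.1111  1.6973]
cabinet 0.56 [0.7069 0.1956 0.1835] [162.2021 157.4386]
cabinet_hinge_mid 0.67 [0.7111 0.1959 0.1792] [162.3456 156.4683]
cabinet_hinge_high 0.63 [0.7074 0.1914 0.1808] [163.5535 157.3963]
cabinet_bumper 0.6 [0.7065 0.1937 0.1754] [163.2207 157.9335]
door 0.53 [ 0.5481 -0.2528  0.1584] [291.7527 200.3227]
door_top 0.81 [ 0.5511 -0.2495  0.1622] [290.8636 199.4188]
door_knuckle_high 0.79 [ 0.5503 -0.2502  0.1622] [291.0936 199.6468]
door_free_edge 0.76 [ 0.5494 -0.2476  0.1573] [290.2233 200.008 ]
stand 0.67 [ 0.5454 -0.2391  0.0383] [285.3326 203.6769]
door_handle 0.54 [ 0.5498 -0.2495  0.1597] [290.8121 199.8417]
marker 0.42 [0.4591 0.0119 0.0116] [219.9584 228.2949]
sealant_bottle 0.44 [ 0.7614 -0.0031  0.099 ] [220.8252 145.6364]
pickup_magnet 0.56 [ 0.5669 -0.5142  0.012 ] [355.7679 196.8474]
magnet_dish 0.92 [ 0.5618 -0.4392  0.0106] [336.3833 198.6595]
filter_box 0.74 [0.7043 0.0115 0.0813] [217.4993 161.852 ]
spring 0.74 [0.7024 0.1918 0.1793] [163.5351 158.8872]
spanner_13 0.51 [0.4364 0.1246 0.0085] [190.6326 234.9987]
side campos [0
[... 790 characters left out ...]
.4506  0.0039] [317.1199 157.1668]
filter_box 0.59 [0.6907 0.0195 0.0695] [197.5899 206.6331]
spring 0.46 [ 0.3985 -0.0387  0.0183] [295.301  251.9724]
spanner_13 0.63 [ 0.5222 -0.2037  0.1205] [291.0199 173.5775]
{'t': 1.9, 'joint_pos': array([-1.4748,  0.048 ,  0.0992,  1.622 ,  0.    ,  1.443 ]), 'qvel': array([ 0.0005, -0.    , -0.0005, -0.0016,  0.0018, -0.0005]), 'joint_torque': array([  0.0001, -33.8635,  32.0145,   0.0013,  -0.0001,   0.    ]), 'position': array([ 0.1165, -0.5119,  0.2563]), 'tcp_rot': array([0.    , 0.9937, 0.1117, 0.    ]), 'ft_force': array([ 0.6131,  0.6614, -0.3539]), 'torque': array([-0.0172,  0.0188, -0.0312]), 'grasp_force': 0.0, 'width': 0.08574242874208989}
```

```bash
python3 - <<'E'
import cv2
a=cv2.imread('pics/top0.png'); cv2.imwrite('pics/top0c.png',cv2.resize(a[110:270,120:380],None,fx=3,fy=3,interpolation=cv2.INTER_CUBIC))
a=cv2.imread('pics/side0.png'); cv2.imwrite('pics/side0c.png',cv2.resize(a[110:300,80:346],None,fx=3,fy=3,interpolation=cv2.INTER_CUBIC))
E
```

```text
(no output)
```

View pics/top0c.png

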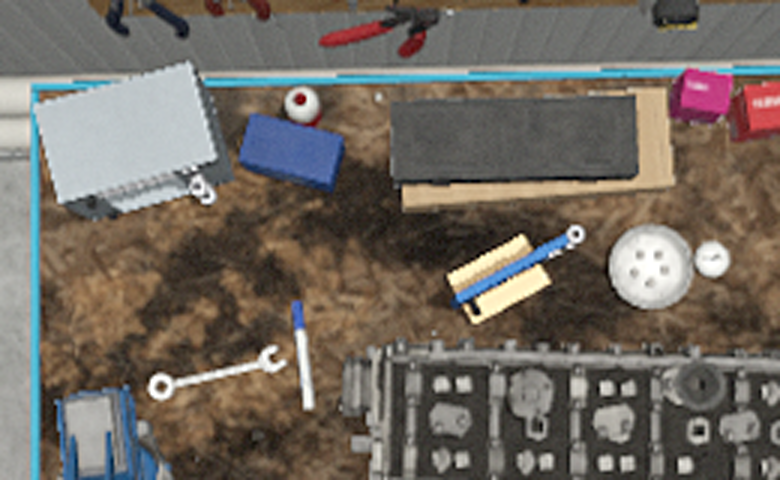

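View pics/side0c.png

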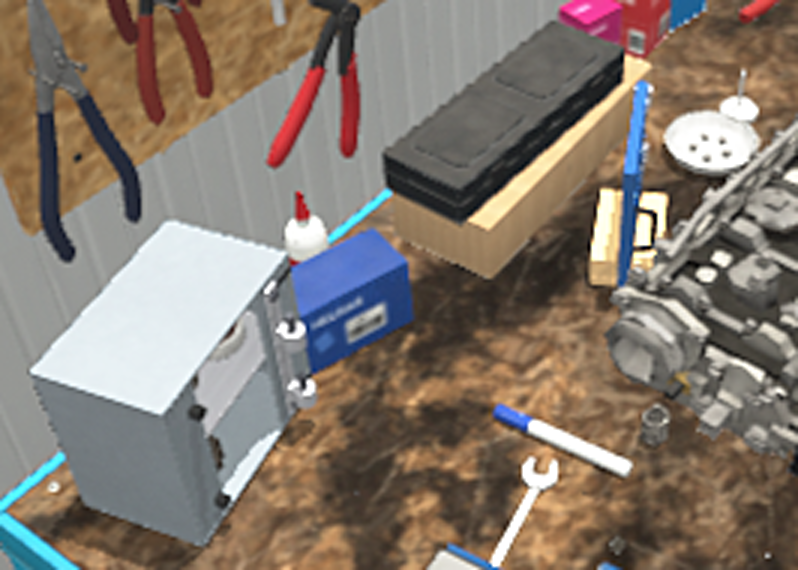

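```bash
cat >> h.py <<'E'
from scipy.spatial.transform import Rotation as Ro
np.set_printoptions(precision=4,suppress=True)
def rot(s): q=s['tcp_rot']; return Ro.from_quat([q[1],q[2],q[3],q[0]])
def yaw_tool(s): # world yaw of tool x
    v=rot(s).as_matrix()[:,0]; return np.arctan2(v[1],v[0])
def st():
    s=ctrl.read_state(); print('t',round(s['t'],2),'p',s['position'],'yawx',round(yaw_tool(s),4),'zt',rot(s).as_matrix()[:,2],'F',s['ft_force'],'T',s['torque'],'w',round(s['width'],4),'g',s['grasp_force'],'q',s['joint_pos']); return s
E
python3 - <<'E'
from h import *
c=cam('wrist'); s=st(); R=rot(s).as_matrix()
print('cam pos in tool',R.T@(-c['R'].T@c['t']-s['position'])); print(c['R']@R); print(c['camera_matrix'])
# door line from top0
c=cam('top')
for l in ['door','cabinet']:
    r=ctrl.outline_of('top',l)[0]; m=r['mask'].astype('uint8'); print(l,r['confidence'],m.sum())
    p=cv2.findContours(m,cv2.RETR_EXTERNAL,cv2.CHAIN_APPROX_NONE)[0]; p=max(p,key=len)
    rr=cv2.minAreaRect(p); z=.162 if l=='door' else .18
    for b in cv2.boxPoints(rr): print(b,ray_z(c,*b,z)[:2])
E
```

```text
t 1.95 p [ 0.1165 -0.5119  0.2563] yawx 0.2238 zt [-0. -0. -1.] F [-0.0325  0.1239 -0.6805] T [ 0.0022 -0.0306 -0.0165] w 0.0856 g 0.0 q [-1.4748  0.048   0.0992  1.622  -0.      1.443 ]
cam pos in tool [ 0.0739 -0.001  -0.1175]
[[-0.0001  1.     -0.0007]
 [-0.9561 -0.0003 -0.2929]
 [-0.2929  0.0006  0.9561]]
[[270.481    0.     254.6383]
 [  0.     270.481  189.8651]
 [  0.       0.       1.    ]]
door 0.54 260
[268.5846 209.523 ] [ 0.5175 -0.1703]
[312.2 184.6] [ 0.6016 -0.3264]
[317.1231 193.2154] [ 0.5707 -0.3426]
[273.5077 218.1384] [ 0.487  -0.1866]
cabinet 0.73 2384
[129.8692 144.8538] [0.7546 0.3086]
[185.8846 129.5769] [0.8045 0.1128]
[198.1385 174.5077] [0.6445 0.0721]
[142.1231 189.7846] [0.5958 0.2664]
```

Emit:
play_rows --pt "0.0854 0 0 -0.08 0 0 -0.2" --pt "0.0854 0.24 -0.08 -0.1 0 0 -1.0" --pt "0.0854 0.24 -0.08 -0.1 0 0 -1.0" --pt "0.0854 0.24 -0.08 -0.1 0 0 -1.0" --pt "0.0854 0.24 -0.08 -0.1 0 0 -1.0" --pt "0.0854 0.24 -0.08 -0.1 0 0 -1.0" --pt "0.0854 0.24 -0.08 -0.1 0 0 -1.0" --pt "0.0854 0.24 -0.08 -0.1 0 0 -1.0"

```text
t: 2.77
position: [0.3371, -0.3776, 0.3583]
tcp_rot: [0.002, 0.815, 0.579, 0.002]
ft_force: [-0.4, -0.4, -0.2]
width: 0.0856
grasp_force: 0.0
```

```bash
cat >> h.py <<'E'
def togo(p,yaw=None):
    s=st(); R=rot(s).as_matrix(); print('tool shift',R.T@(np.array(p)-s['position']), 'rz', None if yaw is None else -(yaw-yaw_tool(s)))
E
python3 - <<'E'
from h import *
s=togo([.545,-.255,.33],-1.07)
# cabinet geometry from saved images (calib from fresh? need R,t)
t=cam('top');d=cam('side')
for n,u,v in [('LB',35,105),('RB',190,62),('RF',217,155),('LF',60,203)]:
    print(n,ray_z(t,120+u/3,110+v/3,.18)[:2])
def tri(a,b):
    A=[];y=[]
    M=np.zeros((3,3));r=np.zeros(3)
    for c,(u,v) in ((t,a),(d,b)):
        k=c['R'].T@np.linalg.inv(c['camera_matrix'])@np.array([u,v,1.]);k/=np.linalg.norm(k);o=-c['R'].T@c['t']
        P=np.eye(3)-np.outer(k,k);M+=P;r+=P@o
    return np.linalg.solve(M,r)
print('pin hi ray z=.14 top',ray_z(t,120+199/3,110+182/3,.135),'side',ray_z(d,80+291/3,110+324/3,.135))
print('pin lo side z=.06',ray_z(d,80+300/3,110+384/3,.06))
E
```

```text
t 2.77 p [ 0.3371 -0.3776  0.3583] yawx 1.2357 zt [ 0.0043 -0.0008 -1.    ] F [-0.4246 -0.4135 -0.206 ] T [-0.0175  0.0798 -0.0027] w 0.0856 g 0.0 q [-0.9763  0.0487  0.3066  1.8256  0.0031  0.9295]
tool shift [0.1841 0.1559 0.0291] rz 2.3057147258063866
LB [0.754  0.3023]
RB [0.8008 0.1218]
RF [0.6901 0.0916]
LF [0.6383 0.2736]
pin hi ray z=.14 top [0.6658 0.1195 0.135 ] side [0.6568 0.1258 0.135 ]
pin lo side z=.06 [0.6573 0.1285 0.06  ]
```

Emit:
play_rows --pt "0.0854 0.184 0.156 0.03 0 0 -1.0" --pt "0.0854 0.184 0.156 0.03 0 0 -1.0" --pt "0.0854 0.184 0.156 0.03 0 0 -1.0" --pt "0.0854 0.184 0.156 0.03 0 0 -1.0" --pt "0.0854 0.184 0.156 0.03 0 0 -1.0" --pt "0.0854 0.184 0.156 0.03 0 0 -1.0" --pt "0.0854 0.184 0.156 0.03 0 0 -1.0" --pt "0.0854 0.184 0.156 0.03 0 0 -1.0"

```text
t: 3.53
position: [0.5427, -0.2604, 0.3238]
tcp_rot: [-0.002, 0.441, 0.898, -0.0]
ft_force: [-1.0, 0.3, -0.7]
width: 0.0852
grasp_force: 0.0
```

Emit:
play_rows --pt "0.0854 0 0 0 0 0 -1.0" --pt "0.0854 0 0 0 0 0 -1.0" --pt "0.0854 0 0 0 0 0 -1.0" --pt "0.0854 0 0 0 0 0 -1.0" --pt "0.0854 0 0 0 0 0 -1.0" --pt "0.0854 0 0 0 0 0 -1.0" --pt "0.0854 0 0 0 0 0 -1.0" --pt "0.0854 0 0 0 0 0 -1.0"

```text
t: 4.2
position: [0.541, -0.2622, 0.3256]
tcp_rot: [-0.001, -0.041, 0.999, 0.0]
ft_force: [-0.2, -1.6, 0.0]
width: 0.0853
grasp_force: 0.0
```

Emit:
play_rows --pt "0.0854 0 0 0 0 0 -1.0" --pt "0.0854 0 0 0 0 0 -1.0" --pt "0.0854 0 0 0 0 0 -1.0" --pt "0.0854 0 0 0 0 0 -1.0" --pt "0.0854 0 0 0 0 0 -1.0" --pt "0.0854 0 0 0 0 0 -1.0" --pt "0.0854 0 0 0 0 0 -1.0" --pt "0.0854 0 0 0 0 0 -1.0"

```text
t: 4.87
position: [0.541, -0.2622, 0.3256]
tcp_rot: [-0.001, -0.515, 0.857, 0.0]
ft_force: [0.1, -0.5, 0.0]
width: 0.0855
grasp_force: 0.0
```

Emit:
play_rows --pt "0.0854 0 0 0 0 0 -0.98" --pt "0.0854 0 0 0 0 0 -0.98" --pt "0.0854 0 0 0 0 0 -0.98" --pt "0.0854 0 0 0 0 0 -0.98" --pt "0.0854 0 0 0 0 0 -0.98" --pt "0.0854 0 0 0 0 0 -0.98" --pt "0.0854 0 0 0 0 0 -0.98" --pt "0.0854 0 0 0 0 0 -0.98"

```text
t: 5.53
position: [0.541, -0.2623, 0.3256]
tcp_rot: [0.0, 0.858, -0.514, -0.001]
ft_force: [-0.3, 0.3, 0.7]
width: 0.0856
grasp_force: 0.0
```

```bash
python3 - <<'E'
from h import *
s=st(); c=cam('wrist','w1.png')
for l in ['door','door_top','door_knuckle_high']:
    for r in ctrl.spot_in('wrist',l)[:1]: print(l,r['confidence'],w(c,r['location']),proj(c,w(c,r['location'])))
np.savez('w1.npz',**c)
E
```

```text
t 5.53 p [ 0.541  -0.2623  0.3256] yawx -1.0789 zt [-0.0014 -0.     -1.    ] F [-0.3221  0.2854  0.6626] T [ 0.0091 -0.0418 -0.0543] w 0.0856 g 0.0 q [-0.5625  0.2915  0.5147  1.7952 -0.0008 -2.6252]
door 0.76 [ 0.5542 -0.2635  0.1624] [243.5445 172.1903]
door_top 0.73 [ 0.5593 -0.2629  0.1606] [239.0966 170.1103]
```

View pics/w1.png

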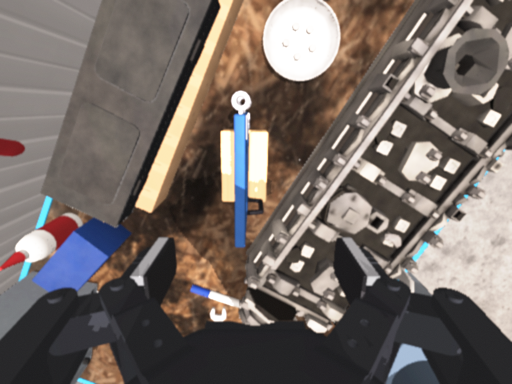

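```bash
python3 - <<'E'
from h import *
c=dict(np.load('w1.npz'))
img=c['color'].astype(int); b=(img[:,:,2]-img[:,:,0]>60)&(img[:,:,2]>120)
P=[]
for v in range(114,248,4):
    u=np.nonzero(b[v,225:250])[0]+225
    if v%16==2: print(v,u.min(),u.max(),end=' | ')
    P.append(ray_z(c,np.median(u)+.0,v,.162)[:2])
P=np.array(P); d=P[0]-P[-1]; print('\nends',P[0],P[-1],np.linalg.norm(d))
vx,vy,x0,y0=cv2.fitLine(P.astype('f'),cv2.DIST_L2,0,.01,.01).ravel()
print('dir yaw',np.arctan2(-abs(vy),abs(vx)))
k=ray_z(c,241,101,.144); print('knuckle',k)
d/=np.linalg.norm(d)
print('door centre from knuckle',k[:2]-.088*d,'from edges',ray_z(c,240,113.5,.162),ray_z(c,240,248.5,.162))
E
```

```text
114 235 245 | 130 234 245 | 146 235 245 | 162 235 246 | 178 235 246 | 194 236 246 | 210 235 246 | 226 235 244 | 242 235 244 | 
ends [ 0.5848 -0.3147] [ 0.5172 -0.1836] 0.14755138563794773
dir yaw -1.0970271
knuckle [ 0.5905 -0.3261  0.144 ]
door centre from knuckle [ 0.5502 -0.2479] from edges [ 0.5851 -0.3152  0.162 ] [ 0.5157 -0.1807  0.162 ]
```

Emit:
play_rows --pt "0.045 0.004 -0.015 0.03 0 0 0.018" --pt "0.045 0.004 -0.015 0.06 0 0 0.018" --pt "0.045 0.004 -0.015 0.09 0 0 0.018" --pt "0.045 0.004 -0.015 0.12 0 0 0.018" --pt "0.045 0.004 -0.015 0.14 0 0 0.018" --pt "0.045 0.004 -0.015 0.16 0 0 0.018" --pt "0.045 0.004 -0.015 0.172 0 0 0.018" --pt "0.045 0.004 -0.015 0.172 0 0 0.018"

```text
t: 6.4
position: [0.555, -0.2563, 0.1502]
tcp_rot: [0.0, 0.853, -0.523, -0.004]
ft_force: [-0.3, 0.3, -0.3]
width: 0.045
grasp_force: 0.0
```

```bash
python3 - <<'E'
from h import *
s=st(); c=cam('wrist','w2.png'); np.savez('w2.npz',**c)
togo([.5559,-.2587,.154],-1.097)
E
```

```text
t 6.4 p [ 0.555  -0.2563  0.1502] yawx -1.0999 zt [-0.0061  0.0035 -1.    ] F [-0.2676  0.3363 -0.2595] T [ 0.0669  0.0034 -0.0527] w 0.045 g 0.0 q [-0.5422  0.2816  0.1517  1.4479 -0.0001 -2.5839]
t 6.45 p [ 0.556  -0.2568  0.1525] yawx -1.0993 zt [-0.0032  0.0018 -1.    ] F [0.2571 0.2999 0.4245] T [-0.0143 -0.0177 -0.0107] w 0.0446 g 0.0 q [-0.5421  0.2805  0.1549  1.449  -0.0001 -2.5843]
tool shift [ 0.0017  0.0009 -0.0015] rz -0.002319209685532009
```

View pics/w2.png

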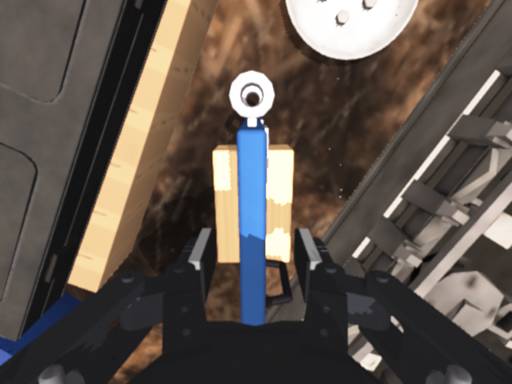

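Emit:
play_rows --pt "0.0 0 0 0 0 0 0" --pt "0.0 0 0 0 0 0 0" --pt "0.0 0 0 0 0 0 0" --pt "0.0 0 0 0 0 0 0" --pt "0.0 0 0 0 0 0 0" --pt "0.0 0 0 0 0 0 0" --pt "0.0 0 0 0 0 0 0" --pt "0.0 0 0 0 0 0 0"

```text
t: 7.12
position: [0.5582, -0.258, 0.1567]
tcp_rot: [0.0, 0.853, -0.522, 0.002]
ft_force: [-0.2, -1.0, 5.0]
width: 0.0114
grasp_force: 59.6
```

Emit:
play_rows --pt "0.0 0 0 -0.005 0 0 0" --pt "0.0 0 0 -0.01 0 0 0" --pt "0.0 0 0 -0.015 0 0 0" --pt "0.0 0 0 -0.025 0 0 0" --pt "0.0 0 0 -0.035 0 0 0" --pt "0.0 0 0 -0.06 0 0 0" --pt "0.0 0 0 -0.09 0 0 0" --pt "0.0 0 0 -0.1 0 0 0"

```text
t: 7.78
position: [0.5585, -0.2578, 0.26]
tcp_rot: [-0.0, 0.853, -0.522, 0.004]
ft_force: [1.2, 0.1, -0.6]
width: 0.0111
grasp_force: 58.8
```

```bash
python3 - <<'E'
from h import *
s=st(); c=cam('wrist','w3.png'); np.savez('w3.npz',**c)
g=cv2.cvtColor(c['color'],cv2.COLOR_RGB2GRAY)
cv2.imwrite('pics/w3c.png',cv2.resize(c['color'][50:210,180:340,::-1],None,fx=3,fy=3,interpolation=cv2.INTER_CUBIC))
E
```

```text
t 7.78 p [ 0.5585 -0.2578  0.26  ] yawx -1.0973 zt [ 0.0065 -0.0038 -1.    ] F [ 1.2049  0.0797 -0.5563] T [-0.0476 -0.0564  0.0317] w 0.0111 g 58.75449478626251 q [-0.5415  0.2831  0.3717  1.6518  0.0001 -2.5858]
```

View pics/w3c.png

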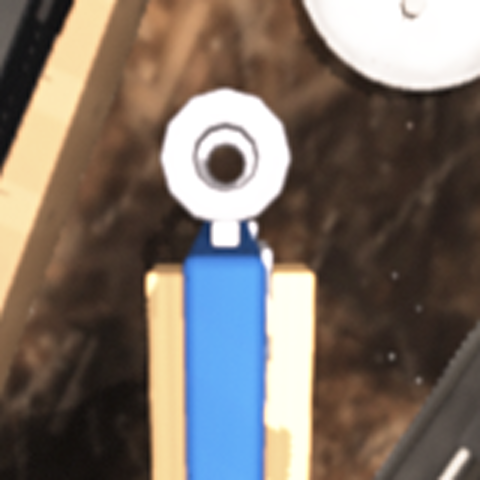

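Emit:
play_rows --pt "0.0 0 0 -0.02 0 0 0" --pt "0.0 -0.01 -0.005 -0.045 0 0 0" --pt "0.0 -0.03 -0.018 -0.055 0 0 0" --pt "0.0 -0.055 -0.033 -0.055 0 0 0" --pt "0.0 -0.08 -0.048 -0.055 0 0 -0.05" --pt "0.0 -0.105 -0.063 -0.055 0 0 -0.13" --pt "0.0 -0.13 -0.078 -0.055 0 0 -0.22" --pt "0.0 -0.155 -0.093 -0.055 0 0 -0.31"

```text
t: 8.5
position: [0.569, -0.0754, 0.3082]
tcp_rot: [0.0, 0.924, -0.382, -0.001]
ft_force: [1.0, -0.3, -1.4]
width: 0.0114
grasp_force: 58.7
```

```bash
python3 - <<'E'
from h import *
togo([.585,.129,.31],-.09)
c=cam('wrist'); d=dict(np.load('w3.npz'))
E
```

```text
t 8.5 p [ 0.569  -0.0754  0.3082] yawx -0.7832 zt [-0.0012  0.0005 -1.    ] F [ 1.0199 -0.3426 -1.4497] T [-0.0727 -0.05   -0.0083] w 0.0114 g 58.71299386024475 q [-0.2486  0.2019  0.3722  1.7424  0.0001 -2.6069]
tool shift [-0.1329 -0.1561 -0.0017] rz -0.6932349337746343
```

Emit:
play_rows --pt "0.0 -0.02 -0.023 0 0 0 -0.09" --pt "0.0 -0.04 -0.047 0 0 0 -0.18" --pt "0.0 -0.06 -0.07 0 0 0 -0.27" --pt "0.0 -0.08 -0.094 0 0 0 -0.36" --pt "0.0 -0.1 -0.117 0 0 0 -0.45" --pt "0.0 -0.118 -0.139 0 0 0 -0.54" --pt "0.0 -0.13 -0.152 0 0 0 -0.63" --pt "0.0 -0.133 -0.156 0 0 0 -0.693"

```text
t: 9.22
position: [0.5856, 0.131, 0.3079]
tcp_rot: [-0.001, 0.999, -0.043, -0.001]
ft_force: [0.4, -0.9, -2.5]
width: 0.0109
grasp_force: 59.2
```

```bash
python3 - <<'E'
from h import *
s=st(); c=cam('wrist','w4.png'); np.savez('w4.npz',**c)
cv2.imwrite('pics/w4c.png',cv2.resize(c['color'][0:250,130:380,::-1],None,fx=2.4,fy=2.4,interpolation=cv2.INTER_CUBIC))
print('cabinet mid proj pin tip hi/lo', proj(c,[.661,.1225,.143]),proj(c,[.661,.1225,.068]))
E
```

```text
t 9.22 p [0.5856 0.131  0.3079] yawx -0.0869 zt [-0.0018  0.0017 -1.    ] F [ 0.4415 -0.949  -2.5223] T [-0.0521  0.0051 -0.0154] w 0.0109 g 59.153813123703 q [ 0.1074  0.2753  0.4588  1.7559  0.0019 -2.9473]
cabinet mid proj pin tip hi/lo [257.2942 104.3348] [256.7902 104.7852]
```

View pics/w4c.png

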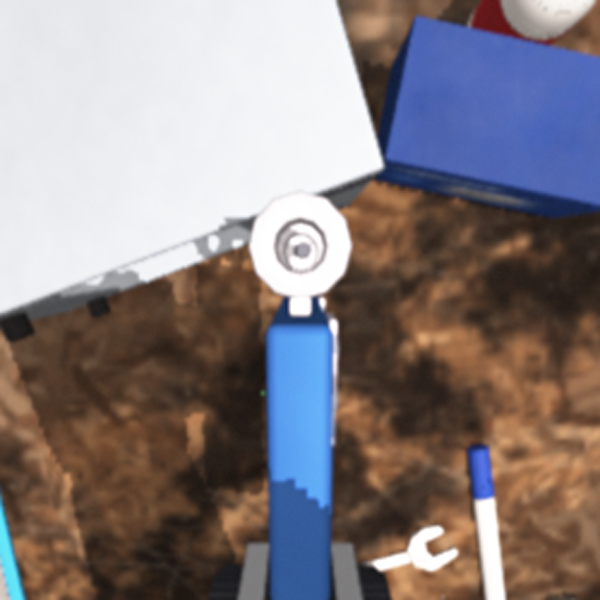

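```bash
python3 - <<'E'
from h import *
for f in ['w3','w4']:
    c=dict(np.load(f+'.npz')); g=cv2.cvtColor(c['color'],cv2.COLOR_RGB2GRAY)
    print(f); print(g[88:118,240:272:1] if f=='w4' else g[96:108,244:268])
    
E
```

```text
w3
[[253 220 151 151 225 254 255 255 255 255 253 253 254 255 255 255 255 238
  170 141 192 245 254 255]
 [243 172 143 224 255 255 255 251 245 234 214 205 217 237 247 255 255 255
  238 170 152 228 254 255]
 [234 150 177 254 255 255 251 209 173 144 121 115 120 145 182 239 255 255
  255 231 162 210 253 255]
 [225 150 214 255 255 254 216 139 101  88  78  70  68  78 104 170 240 255
  255 246 174 189 250 255]
 [209 166 242 255 255 230 147  93  75  73  66  60  56  56  64 101 175 245
  255 251 187 165 240 254]
 [193 175 248 255 249 181  98  69  66  64  60  57  53  52  51  62 109 204
  254 255 212 156 230 254]
 [188 176 236 245 223 144  78  60  58  59  56  53  52  51  49  49  72 164
  249 255 231 165 224 254]
 [195 174 207 211 171 109  65  54  55  53  54  53  52  51  47  45  56 136
  239 254 231 176 235 254]
 [213 164 191 193 144  86  58  53  53  53  52  50  49  48  46  44  54 119
  226 252 220 182 244 255]
 [232 163 178 186 145  87  56  51  52  53  50  51  48  49  48  46  56 132
  234 247 205 191 250 255]
 [245 179 169 186 158 102  61  50  51  50  51  48  48  46  47  46  62 153
  243 245 195
[... 3409 characters left out ...]
4 254 254 254 254 254 254 255 255]
 [253 253 254 255 255 255 255 255 255 251 239 220 210 199 199 192 199 207
  223 236 246 253 254 254 254 254 254 254 254 254 255 255]
 [252 253 253 254 254 255 255 255 255 255 255 253 250 245 237 233 243 249
  252 254 255 255 255 254 254 254 254 254 254 255 255 251]
 [250 252 253 253 254 254 255 255 255 255 255 255 255 254 254 253 254 255
  255 255 255 255 255 255 254 254 254 254 254 255 249 208]
 [236 250 252 253 253 254 254 255 255 255 255 255 255 255 255 254 254 255
  255 255 255 255 255 255 254 254 254 255 255 248 205 124]
 [190 236 250 252 253 253 254 254 254 255 255 255 255 255 255 255 254 254
  254 254 254 254 254 255 254 255 255 255 250 206 123  63]]
```

```bash
cat >> h.py <<'E'
def rel(c,bore,pin,ztop,s):
    kb=ray_z(c,*bore,ztop); kp=ray_z(c,*pin,.143)
    print('bore',kb,'pin',kp,'diff',kp[:2]-kb[:2],'tool',(rot(s).as_matrix().T@np.append(kp[:2]-kb[:2],0))[:2])
E
python3 - <<'E'
from h import *
c=dict(np.load('w4.npz')); s=st()
print('campos',-c['R'].T@c['t'], 'cam z axis',c['R'][2])
for zt in (.29,.295,.30): rel(c,(254.8,102.2),(255.7,104.1),zt,s)
E
```

```text
t 9.27 p [0.5857 0.1305 0.3079] yawx -0.0859 zt [-0.0017  0.0013 -1.    ] F [-0.3381  1.487  -2.3747] T [ 0.0104 -0.0767  0.0268] w 0.0111 g 59.129939675331116 q [ 0.1068  0.2754  0.4588  1.7557  0.0014 -2.9488]
campos [0.6592 0.1251 0.4253] cam z axis [-0.2934  0.0265 -0.9556]
bore [0.6611 0.1249 0.29  ] pin [0.6614 0.1241 0.143 ] diff [ 0.0002 -0.0009] tool [0.0003 0.0008]
bore [0.661  0.1249 0.295 ] pin [0.6614 0.1241 0.143 ] diff [ 0.0003 -0.0009] tool [0.0004 0.0008]
bore [0.661  0.1249 0.3   ] pin [0.6614 0.1241 0.143 ] diff [ 0.0004 -0.0009] tool [0.0005 0.0008]
```

Emit:
play_rows --pt "0.0 -0.012 0 0 0 0 0" --pt "0.0 -0.032 0 0 0 0 0" --pt "0.0 -0.04 0 0.012 0 0 0" --pt "0.0 -0.04 0 0.035 0 0 0" --pt "0.0 -0.04 0 0.06 0 0 0" --pt "0.0 -0.04 0 0.085 0 0 0" --pt "0.0 -0.04 0 0.105 0 0 0" --pt "0.0 -0.04 0 0.115 0 0 0"

```text
t: 9.93
position: [0.544, 0.1304, 0.1899]
tcp_rot: [0.001, 0.999, -0.048, -0.003]
ft_force: [0.6, -0.7, -2.4]
width: 0.0113
grasp_force: 59.1
```

Emit:
play_rows --pt "0.0 0 0 0 0 0 0" --pt "0.0 0 0 0 0 0 0"

```text
t: 10.1
position: [0.5458, 0.1309, 0.1939]
tcp_rot: [0.0, 0.999, -0.048, -0.001]
ft_force: [-0.5, -0.4, -2.1]
width: 0.0112
grasp_force: 59.1
```

```bash
python3 - <<'E'
from h import *
s=st(); c=cam('side','s5.png'); np.savez('s5.npz',**c)
a=cv2.imread('pics/s5.png'); cv2.imwrite('pics/s5c.png',cv2.resize(a[170:290,130:290],None,fx=5,fy=5,interpolation=cv2.INTER_CUBIC))
b=cv2.imread('pics/side0.png');
h=np.hstack([cv2.resize(x[200:260,150:210],None,fx=6.6,fy=6.6,interpolation=cv2.INTER_CUBIC) for x in (b,a)])
cv2.imwrite('pics/s5d.png',np.vstack([h, cv2.resize(a[200:240,130:290],(h.shape[1],198))]))
E
```

```text
t 10.1 p [0.5458 0.1309 0.1939] yawx -0.0956 zt [-0.0013 -0.0003 -1.    ] F [-0.4787 -0.3693 -2.0574] T [ 0.005   0.0021 -0.0205] w 0.0112 g 59.05044078826904 q [ 0.1159  0.1383  0.072   1.5059 -0.0001 -2.93  ]
```

View pics/s5d.png

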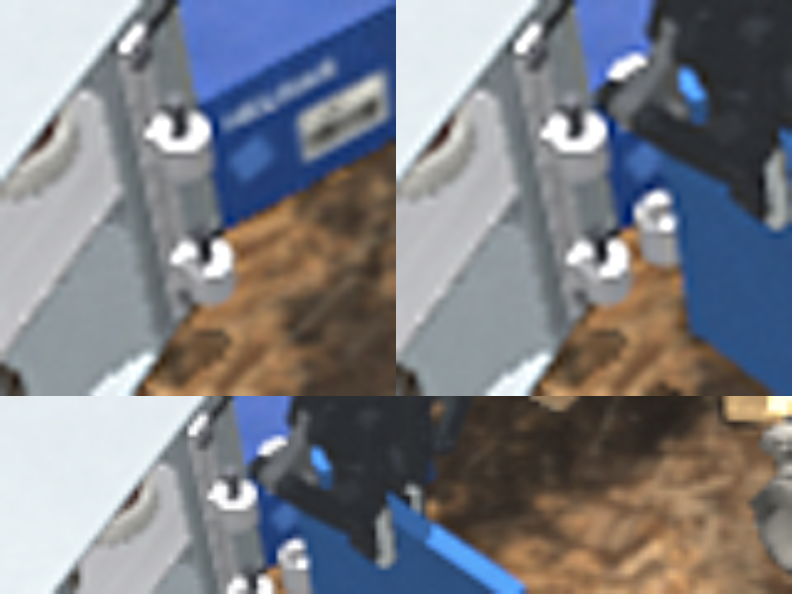

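Emit:
play_rows --pt "0.0 0.0 0 0.005 0 0 0" --pt "0.0 0.004 0 0.01 0 0 0" --pt "0.0 0.01 0 0.011 0 0 0" --pt "0.0 0.016 0 0.011 0 0 0" --pt "0.0 0.02 0 0.011 0 0 0" --pt "0.0 0.02 0 0.011 0 0 0" --pt "0.0 0.02 0 0.011 0 0 0"

```text
t: 10.73
position: [0.5665, 0.1294, 0.1834]
tcp_rot: [-0.0, 0.999, -0.047, -0.0]
ft_force: [-1.1, -0.5, -2.1]
width: 0.0114
grasp_force: 59.2
```

```bash
python3 - <<'E'
from h import *
s=st(); c=cam('wrist','w6.png'); np.savez('w6.npz',**c)
cv2.imwrite('pics/w6c.png',cv2.resize(c['color'][20:180,175:335,::-1],None,fx=3.7,fy=3.7,interpolation=cv2.INTER_CUBIC))
print('proj of pin tip',proj(c,[.6614,.1241,.143]),'base',proj(c,[.6614,.1241,.125]))
E
```

```text
t 10.73 p [0.5665 0.1294 0.1834] yawx -0.0946 zt [-0.  0. -1.] F [-1.102  -0.5469 -2.1235] T [0.0306 0.0076 0.0017] w 0.0114 g 59.15419936180115 q [ 0.1092  0.1894  0.1087  1.4901  0.     -2.9378]
proj of pin tip [248.7526  65.2172] base [249.361   69.6645]
```

View pics/w6c.png

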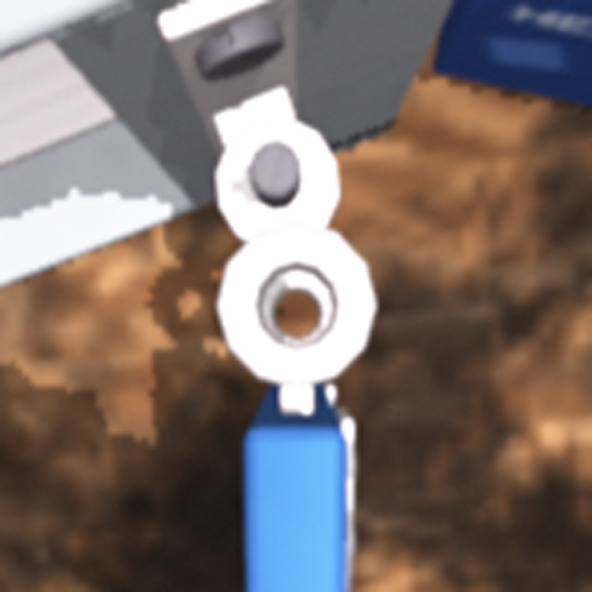

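```bash
python3 - <<'E'
from h import *
c=dict(np.load('w6.npz')); s=st(); g=cv2.cvtColor(c['color'],cv2.COLOR_RGB2GRAY)
print(g[90:116,243:270]); 
for zt in (.166,.171): rel(c,(255.3,102.2),(249.1,65.4),zt,s)
E
```

```text
t 10.78 p [0.5662 0.1295 0.1834] yawx -0.0945 zt [-0.0002  0.0001 -1.    ] F [ 0.5909  0.1138 -1.7508] T [-0.0428  0.0005  0.0143] w 0.0112 g 59.154253005981445 q [ 0.1093  0.1889  0.1082  1.4902  0.0001 -2.9378]
[[255 255 255 255 255 255 255 255 255 254 248 241 238 245 253 254 255 255
  255 255 255 255 255 255 255 255 255]
 [255 255 255 255 255 255 254 247 238 216 190 163 155 174 204 224 240 248
  255 255 255 255 255 255 255 255 255]
 [255 255 255 255 255 251 224 182 158 144 145 144 148 136 134 141 159 189
  241 255 255 255 255 255 255 255 255]
 [255 255 255 255 251 212 158 143 150 183 222 237 243 227 202 171 142 131
  179 240 255 255 255 255 255 255 255]
 [255 255 255 254 220 154 145 183 216 249 255 255 255 255 255 252 233 169
  132 182 244 255 255 255 255 255 255]
 [255 255 255 233 166 137 166 204 227 250 255 255 255 255 255 255 255 242
  173 139 191 244 255 255 255 255 255]
 [255 255 238 177 144 161 190 205 209 235 255 255 255 255 255 255 255 255
  242 174 143 195 246 255 255 255 255]
 [255 252 198 147 161 190 202 197 182 190 225 226 221 230 243 251 255 255
  255 242 174 157 230 
[... 1549 characters left out ...]
11 217 205
  196 235 253 255 255 255 255 255 255]
 [255 255 255 255 255 252 223 191 186 212 209 217 218 207 208 209 205 208
  235 253 255 255 255 255 255 255 255]
 [255 255 255 255 255 255 254 247 233 225 213 218 220 217 221 232 240 250
  254 255 255 255 255 255 255 255 255]
 [255 255 255 255 255 255 255 255 255 253 248 244 242 249 253 254 255 255
  255 255 255 255 255 255 255 255 255]
 [254 255 255 255 255 255 255 255 255 255 255 255 254 255 255 255 255 255
  255 255 255 255 255 255 255 255 255]]
bore [0.642  0.1225 0.166 ] pin [0.6613 0.1239 0.143 ] diff [0.0193 0.0014] tool [ 0.0191 -0.0033]
bore [0.6419 0.1225 0.171 ] pin [0.6613 0.1239 0.143 ] diff [0.0194 0.0014] tool [ 0.0192 -0.0032]
```

Emit:
play_rows --pt "0.0 0.003 -0.001 0 0 0 0" --pt "0.0 0.007 -0.002 0 0 0 0" --pt "0.0 0.011 -0.003 0 0 0 0" --pt "0.0 0.015 -0.003 0 0 0 0" --pt "0.0 0.0175 -0.003 0 0 0 0" --pt "0.0 0.019 -0.003 0 0 0 0" --pt "0.0 0.019 -0.003 0 0 0 0" --pt "0.0 0.019 -0.003 0 0 0 0"

```text
t: 11.45
position: [0.5852, 0.1306, 0.1832]
tcp_rot: [0.0, 0.999, -0.047, -0.0]
ft_force: [0.3, 0.4, -2.7]
width: 0.0109
grasp_force: 59.2
```

```bash
python3 - <<'E'
from h import *
s=st(); c=cam('wrist','w7.png'); np.savez('w7.npz',**c); g=cv2.cvtColor(c['color'],cv2.COLOR_RGB2GRAY)
np.set_printoptions(linewidth=200)
print(g[88:118,243:270]); print(proj(c,[.6614,.1239,.143]))
cv2.imwrite('pics/w7c.png',cv2.resize(c['color'][75:135,225:285,::-1],None,fx=8,fy=8,interpolation=cv2.INTER_CUBIC))
E
```

```text
t 11.45 p [0.5852 0.1306 0.1832] yawx -0.0944 zt [-0.0004 -0.     -1.    ] F [ 0.3083  0.3765 -2.7345] T [0.0066 0.0209 0.0202] w 0.0109 g 59.175249338150024 q [ 0.1078  0.2387  0.1657  1.4982  0.     -2.9394]
[[254 254 255 255 255 255 255 255 255 255 255 255 255 255 255 255 255 255 255 255 255 254 254 254 255 255 253]
 [254 255 255 255 255 255 255 255 255 255 255 254 254 255 255 255 255 255 255 255 255 255 255 255 255 255 255]
 [254 255 255 255 255 255 255 255 255 251 245 235 233 240 249 253 254 255 255 255 255 255 255 255 255 255 255]
 [255 255 255 255 255 255 252 242 228 201 179 156 145 165 195 216 235 244 254 255 255 255 255 255 255 255 255]
 [255 255 255 255 255 247 213 167 140 123 120 115 114 115 124 135 152 179 235 254 255 255 255 255 255 255 255]
 [255 255 255 255 248 204 148 123 116 117 132 140 145 130 125 118 113 118 170 236 254 255 255 255 255 255 255]
 [255 255 255 252 213 152 131 142 141 135 141 140 140 133 146 149 132 113 119 174 238 254 255 255 255 255 255]
 [255 255 253 221 159 135 147 157 140 121 117 111 108 108 127 142 150 145 133 129 182 239 254 254 255 255 255]
 [
[... 1760 characters left out ...]
 254 255 255]
 [255 255 255 255 255 247 213 185 178 182 184 192 196 190 184 182 176 187 229 252 254 254 254 254 254 255 255]
 [255 255 255 255 255 255 252 242 225 207 189 183 182 188 201 222 234 247 254 255 255 254 254 254 254 255 255]
 [254 255 255 255 255 255 255 255 254 252 245 238 236 245 250 253 254 255 255 255 255 255 254 254 254 255 255]
 [254 254 255 255 255 255 255 255 255 255 255 254 254 255 255 255 255 255 255 255 255 255 254 254 254 255 255]
 [253 254 254 255 255 255 255 255 255 255 255 255 255 255 255 255 255 255 255 255 255 255 255 255 255 255 251]
 [253 253 254 254 255 255 255 255 255 255 255 255 255 255 255 255 255 255 255 255 255 255 255 255 255 252 218]]
[254.7007 101.6369]
```

View pics/w7c.png

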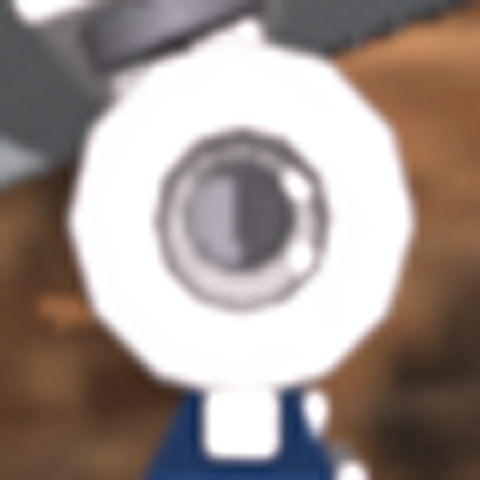

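```bash
python3 - <<'E'
from h import *
c=dict(np.load('w7.npz')); s=st(); k=-c['R'].T@c['t'];print(k)
for zt in (.166,.171): rel(c,(254.8,102.1),(254.5,101.7),zt,s)
E
```

```text
t 11.5 p [0.5851 0.1306 0.1833] yawx -0.0944 zt [-0.0003 -0.     -1.    ] F [-1.2485 -0.2862 -2.3919] T [ 0.0464 -0.0601  0.0308] w 0.0113 g 59.17470574378967 q [ 0.1078  0.2384  0.1655  1.4982  0.     -2.9394]
[0.6586 0.1243 0.3007]
bore [0.6608 0.1239 0.166 ] pin [0.6614 0.124  0.143 ] diff [0.0006 0.0001] tool [ 0.0006 -0.0001]
bore [0.6607 0.1239 0.171 ] pin [0.6614 0.124  0.143 ] diff [0.0007 0.0001] tool [ 0.0007 -0.0001]
```

Emit:
play_rows --pt "0.0 0.0005 0 0.001 0 0 0" --pt "0.0 0.0005 0 0.002 0 0 0" --pt "0.0 0.0005 0 0.003 0 0 0" --pt "0.0 0.0005 0 0.004 0 0 0" --pt "0.0 0.0005 0 0.005 0 0 0" --pt "0.0 0.0005 0 0.006 0 0 0" --pt "0.0 0.0005 0 0.006 0 0 0"

```text
t: 12.08
position: [0.5855, 0.1306, 0.177]
tcp_rot: [0.0, 0.999, -0.047, -0.0]
ft_force: [-0.5, -0.6, -1.7]
width: 0.0107
grasp_force: 59.2
```

Emit:
play_rows --pt "0.0 0 0 0.0005 0 0 0" --pt "0.0 0 0 0.001 0 0 0" --pt "0.0 0 0 0.0015 0 0 0" --pt "0.0 0 0 0.002 0 0 0" --pt "0.0 0 0 0.0025 0 0 0" --pt "0.0 0 0 0.003 0 0 0" --pt "0.0 0 0 0.003 0 0 0"

```text
t: 12.67
position: [0.5857, 0.1306, 0.1742]
tcp_rot: [-0.0, 0.999, -0.047, -0.0]
ft_force: [0.6, -0.8, -3.0]
width: 0.0114
grasp_force: 59.2
```

Emit:
play_rows --pt "0.0 0 0 0.0007 0 0 0" --pt "0.0 0 0 0.0014 0 0 0" --pt "0.0 0 0 0.0021 0 0 0" --pt "0.0 0 0 0.0028 0 0 0" --pt "0.0 0 0 0.0035 0 0 0" --pt "0.0 0 0 0.004 0 0 0" --pt "0.0 0 0 0.004 0 0 0"

```text
t: 13.25
position: [0.5856, 0.1306, 0.1701]
tcp_rot: [0.0, 0.999, -0.047, -0.0]
ft_force: [-0.1, 0.2, -2.3]
width: 0.0111
grasp_force: 59.2
```

```bash
python3 - <<'E'
from h import *
s=st(); c=cam('wrist','w8.png'); np.savez('w8.npz',**c); g=cv2.cvtColor(c['color'],cv2.COLOR_RGB2GRAY)
np.set_printoptions(linewidth=200)
print(g[90:114:2,243:270])
E
```

```text
t 13.25 p [0.5856 0.1306 0.1701] yawx -0.0944 zt [-0.0003 -0.     -1.    ] F [-0.0799  0.18   -2.3244] T [ 0.0289 -0.0732  0.0311] w 0.0111 g 59.17581081390381 q [ 0.1077  0.241   0.1426  1.4726 -0.     -2.9395]
[[255 255 255 255 255 255 255 255 255 251 246 236 234 241 250 254 255 255 255 255 255 255 255 255 255 255 255]
 [255 255 255 255 255 248 215 172 146 130 124 117 113 113 124 136 154 184 236 254 255 255 255 255 255 255 255]
 [255 255 255 253 215 154 157 183 149 130 140 145 142 130 124 125 119 112 120 176 240 254 255 255 255 255 255]
 [255 255 232 165 151 187 202 193 163 158 165 170 171 166 150 114 107 132 135 118 129 189 244 254 255 255 255]
 [255 242 167 144 175 165 158 166 170 174 175 176 174 171 161 120  93  93 126 163 147 134 204 252 254 254 255]
 [255 223 154 164 162 147 162 171 171 173 176 175 172 171 170 157 150 143 130 150 162 129 157 238 254 254 254]
 [253 194 152 183 168 152 165 171 173 174 175 172 170 170 175 176 178 172 151 155 183 154 141 217 253 254 254]
 [255 219 162 189 179 151 159 170 174 174 175 171 171 173 169 148 136 128 125 163 191 157 164 241 254 254 254]
 [255 245 181 173 192 168 144 154 169 175 173 169 171 175 170 144 104 102 162 205 192 153 201 252 255 254 255]
 [255 255 226 175 220 246 221 166 152 152 154 152 154 157 158 150 153 186 208 190 156 182 244 254 254 254 254]
 [255 255 255 248 219 201 198 209 214 207 195 191 192 195 204 214 212 198 172 179 231 252 255 255 255 255 255]
 [255 255 255 255 255 248 215 188 181 184 187 195 198 192 186 185 178 190 230 252 255 255 254 254 255 255 255]]
```

Emit:
play_rows --pt "0.0 0 0 0.001 0 0 0" --pt "0.0 0 0 0.002 0 0 0" --pt "0.0 0 0 0.003 0 0 0" --pt "0.0 0 0 0.004 0 0 0" --pt "0.0 0 0 0.005 0 0 0" --pt "0.0 0 0 0.005 0 0 0"

```text
t: 13.8
position: [0.5855, 0.1306, 0.1649]
tcp_rot: [0.0, 0.999, -0.047, -0.0]
ft_force: [0.7, -0.2, -2.7]
width: 0.0113
grasp_force: 59.2
```

Emit:
play_rows --pt "0.0 0 0 0.0005 0 0 0" --pt "0.0 0 0 0.001 0 0 0" --pt "0.0 0 0 0.0015 0 0 0" --pt "0.0 0 0 0.002 0 0 0" --pt "0.0 0 0 0.0025 0 0 0" --pt "0.0 0 0 0.0025 0 0 0"

```text
t: 14.3
position: [0.5856, 0.1306, 0.1627]
tcp_rot: [0.0, 0.999, -0.047, -0.0]
ft_force: [-0.7, -0.2, -2.8]
width: 0.0109
grasp_force: 59.2
```

Emit:
play_rows --pt "0.0 0 0 0.0005 0 0 0" --pt "0.0 0 0 0.001 0 0 0" --pt "0.0 0 0 0.0015 0 0 0" --pt "0.0 0 0 0.002 0 0 0" --pt "0.0 0 0 0.002 0 0 0"

```text
t: 14.72
position: [0.5856, 0.1306, 0.1606]
tcp_rot: [0.0, 0.999, -0.047, -0.0]
ft_force: [0.6, 0.6, -3.0]
width: 0.0111
grasp_force: 59.2
```

Emit:
play_rows --pt "0.0 0 0 0.0005 0 0 0" --pt "0.0 0 0 0.001 0 0 0" --pt "0.0 0 0 0.001 0 0 0"

```text
t: 14.97
position: [0.5858, 0.1306, 0.16]
tcp_rot: [-0.0, 0.999, -0.047, 0.0]
ft_force: [-0.7, -0.6, -1.8]
width: 0.0107
grasp_force: 59.3
```

Emit:
play_rows --pt "0.0 0 0 0.0005 0 0 0" --pt "0.0 0 0 0.001 0 0 0" --pt "0.0 0 0 0.001 0 0 0"

```text
t: 15.22
position: [0.5858, 0.1306, 0.1597]
tcp_rot: [-0.0, 0.999, -0.047, 0.0]
ft_force: [-2.0, -0.0, 0.8]
width: 0.0111
grasp_force: 59.8
```

Emit:
play_rows --pt "0.0 0 0 0.0005 0 0 0" --pt "0.0 0 0 0.0005 0 0 0"

```text
t: 15.38
position: [0.5859, 0.1307, 0.1595]
tcp_rot: [-0.0, 0.999, -0.047, 0.001]
ft_force: [-3.8, 0.1, 4.3]
width: 0.0109
grasp_force: 60.2
```

Emit:
play_rows --pt "0.02 0 0 -0.0005 0 0 0" --pt "0.03 0 0 -0.0005 0 0 0" --pt "0.04 0 0 -0.0005 0 0 0" --pt "0.04 0 0 -0.0005 0 0 0" --pt "0.04 0 0 -0.0005 0 0 0" --pt "0.04 0 0 -0.0005 0 0 0" --pt "0.04 0 0 -0.0005 0 0 0"

```text
t: 15.97
position: [0.5857, 0.1306, 0.1586]
tcp_rot: [0.0, 0.999, -0.047, -0.0]
ft_force: [-0.4, 0.4, 0.2]
width: 0.0402
grasp_force: 0.0
```

```bash
python3 - <<'E'
from h import *
s=st(); c=cam('wrist','w9.png'); np.savez('w9.npz',**c)
cv2.imwrite('pics/w9c.png',cv2.resize(c['color'],None,fx=1.5,fy=1.5)[:,:,::-1])
E
```

```text
t 15.97 p [0.5857 0.1306 0.1586] yawx -0.0944 zt [-0.0003 -0.     -1.    ] F [-0.4147  0.4137  0.2465] T [-0.0171  0.0485  0.0596] w 0.0402 g 0.0 q [ 0.1076  0.2432  0.1222  1.4501  0.     -2.9395]
```

View pics/w9c.png

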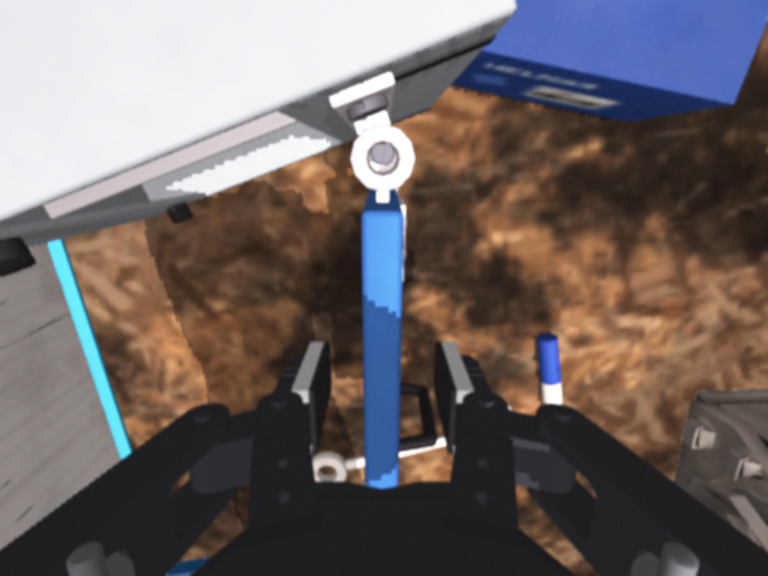

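Emit:
play_rows --pt "0.04 0 0 0 0 0 0" --pt "0.04 0 0 -0.015 0 0 0" --pt "0.04 0 0 -0.045 0 0 0" --pt "0.04 0 0 -0.075 0 0 0" --pt "0.02 -0.005 0.005 -0.085 0 0 0" --pt "0.0 -0.02 0.022 -0.085 0 0 0" --pt "0.0 -0.034 0.04 -0.085 0 0 0" --pt "0.0 -0.034 0.04 -0.085 0 0 0"

```text
t: 16.68
position: [0.5457, 0.0919, 0.244]
tcp_rot: [0.001, 0.999, -0.048, -0.001]
ft_force: [-0.7, -0.6, 0.8]
width: 0.0005
grasp_force: 0.0
```

Emit:
play_rows --pt "0.0 0 0 0 0 0 0" --pt "0.0 0 0 0.015 0 0 0" --pt "0.0 0 0 0.035 0 0 0" --pt "0.0 0 0 0.055 0 0 0" --pt "0.0 0 0 0.07 0 0 0" --pt "0.0 0 0 0.08 0 0 0" --pt "0.0 0 0 0.08 0 0 0" --pt "0.0 0 0 0.08 0 0 0"

```text
t: 17.35
position: [0.5479, 0.0942, 0.1632]
tcp_rot: [-0.0, 0.999, -0.047, -0.001]
ft_force: [1.1, -0.6, 0.1]
width: -0.0
grasp_force: 0.0
```

```bash
python3 - <<'E'
from h import *
s=st(); R=rot(s).as_matrix(); y0=yaw_tool(s)
H=np.array([.6614,.1240]); P0=s['position'][:2]
# waypoints: tool yaw follows door angle a (tool x points to hinge); r=.11,d=.0205
for dy in (0,-.2,-.4,-.6,-.8,-1.0,-1.1,-1.22,-1.25):
    y=-.0945+dy; u=-np.array([np.cos(y),np.sin(y)]); n=np.array([np.sin(y),-np.cos(y)])
    P=H+.11*u+.0205*n
    print(dy,P,'tool',(R.T@np.append(P-P0,0))[:2],'rz',-(y-y0))
E
```

```text
t 17.35 p [0.5479 0.0942 0.1632] yawx -0.0941 zt [-0.0012  0.0001 -1.    ] F [ 1.0828 -0.604   0.1208] T [ 0.0202 -0.0387 -0.0345] w -0.0 g 0.0 q [ 0.0496  0.1285  0.0004  1.4439  0.0002 -2.9979]
0 [0.55  0.114] tool [ 0.0002 -0.0198] rz 0.00042571935426516383
-0.2 [0.5502 0.1363] tool [-0.0017 -0.0421] rz 0.20042571935426515
-0.4 [0.5548 0.1582] tool [ 0.0009 -0.0643] rz 0.4004257193542652
-0.6 [0.5638 0.1786] tool [ 0.0078 -0.0855] rz 0.6004257193542651
-0.8 [0.5766 0.197 ] tool [ 0.0189 -0.1049] rz 0.8004257193542652
-1.0 [0.5927 0.2124] tool [ 0.0335 -0.1218] rz 1.0004257193542652
-1.1 [0.6019 0.2188] tool [ 0.042 -0.129] rz 1.1004257193542653
-1.22 [0.6137 0.2252] tool [ 0.0532 -0.1366] rz 1.2204257193542651
-1.25 [0.6167 0.2266] tool [ 0.0561 -0.1382] rz 1.2504257193542652
```

Emit:
play_rows --pt "0.0 0 -0.006 0 0 0 0" --pt "0.0 0 -0.012 0 0 0 0" --pt "0.0 0 -0.017 0 0 0 0.0" --pt "0.0 0 -0.02 0 0 0 0.0" --pt "0.0 -0.0005 -0.0255 0 0 0 0.05" --pt "0.0 -0.001 -0.031 0 0 0 0.1" --pt "0.0 -0.0015 -0.0365 0 0 0 0.15" --pt "0.0 -0.0017 -0.042 0 0 0 0.2"

```text
t: 18.02
position: [0.5506, 0.1366, 0.1644]
tcp_rot: [-0.0, 0.989, -0.148, 0.0]
ft_force: [0.4, -0.3, 0.6]
width: -0.0001
grasp_force: 0.1
```

```bash
cat >> h.py <<'E'
def arc(angles,r=.11,d=.0205):
    s=st(); R=rot(s).as_matrix(); y0=yaw_tool(s); H=np.array([.6614,.1240])
    for dy in angles:
        y=-.0945-dy; u=-np.array([np.cos(y),np.sin(y)]); n=np.array([np.sin(y),-np.cos(y)])
        P=H+r*u+d*n; print(dy,'tool',(R.T@np.append(P-s['position'][:2],0))[:2],'rz',-(y-y0))
E
python3 - <<'E'
from h import *
arc([.2,.26,.32,.38,.44,.5,.55,.6,.65,.7,.8,.9])
c=cam('top','t10.png'); c=cam('side','s10.png')
a=cv2.imread('pics/s10.png')[150:290,80:300]; b=cv2.imread('pics/t10.png')[110:250,120:260]
cv2.imwrite('pics/j10.png',np.hstack([cv2.resize(a,None,fx=2.2,fy=2.2,interpolation=2),cv2.resize(b,None,fx=2.2,fy=2.2,interpolation=2)]))
E
```

```text
t 18.02 p [0.5506 0.1366 0.1644] yawx -0.2965 zt [ 0.001 -0.    -1.   ] F [ 0.3739 -0.2652  0.5813] T [-0.0703 -0.0075 -0.0166] w -0.0001 g 0.08416630094870925 q [ 0.125   0.1554  0.0326  1.447  -0.0001 -2.72  ]
0.2 tool [-0.0004  0.0004] rz -0.002011592137043383
0.26 tool [-0.0014 -0.0062] rz 0.05798840786295667
0.32 tool [-0.002  -0.0129] rz 0.11798840786295661
0.38 tool [-0.0023 -0.0196] rz 0.17798840786295667
0.44 tool [-0.0021 -0.0263] rz 0.2379884078629566
0.5 tool [-0.0016 -0.033 ] rz 0.29798840786295666
0.55 tool [-0.0008 -0.0386] rz 0.3479884078629567
0.6 tool [ 0.0003 -0.0441] rz 0.39798840786295664
0.65 tool [ 0.0016 -0.0495] rz 0.4479884078629567
0.7 tool [ 0.0032 -0.0548] rz 0.4979884078629566
0.8 tool [ 0.0072 -0.0653] rz 0.5979884078629567
0.9 tool [ 0.0122 -0.0753] rz 0.6979884078629567
```

View pics/j10.png

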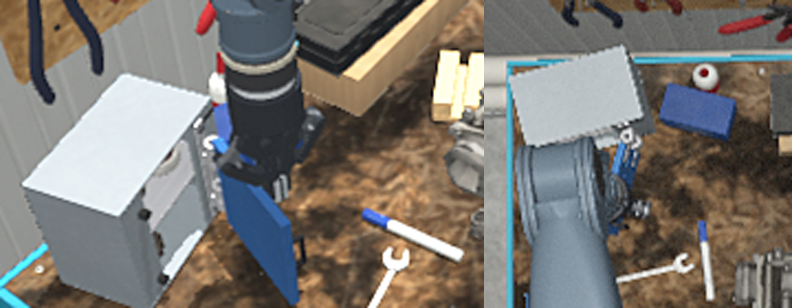

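Emit:
play_rows --pt "0.0 -0.0014 -0.006 0 0 0 0.058" --pt "0.0 -0.002 -0.013 0 0 0 0.118" --pt "0.0 -0.0023 -0.0195 0 0 0 0.178" --pt "0.0 -0.002 -0.026 0 0 0 0.238" --pt "0.0 -0.0016 -0.033 0 0 0 0.298" --pt "0.0 -0.0008 -0.0385 0 0 0 0.348" --pt "0.0 0.0003 -0.044 0 0 0 0.398" --pt "0.0 0.0016 -0.0495 0 0 0 0.448"

```text
t: 18.78
position: [0.5664, 0.183, 0.1641]
tcp_rot: [0.0, 0.932, -0.363, 0.0]
ft_force: [-0.1, -0.3, -0.2]
width: -0.0002
grasp_force: 0.1
```

```bash
python3 - <<'E'
from h import *
arc([.65,.7,.75,.8,.85,.9,.94,.98,1.02,1.06,1.1])
E
```

```text
t 18.78 p [0.5664 0.183  0.1641] yawx -0.7433 zt [ 0.0003 -0.0002 -1.    ] F [-0.0617 -0.3369 -0.1932] T [-0.0032  0.081   0.0473] w -0.0002 g 0.08144497638568282 q [ 0.2001  0.229   0.1164  1.458  -0.0003 -2.1982]
0.65 tool [-0.0001 -0.0004] rz 0.0012090246608306154
0.7 tool [-0.001 -0.006] rz 0.05120902466083055
0.75 tool [-0.0016 -0.0115] rz 0.1012090246608306
0.8 tool [-0.0019 -0.0171] rz 0.15120902466083064
0.85 tool [-0.002  -0.0227] rz 0.20120902466083057
0.9 tool [-0.0018 -0.0283] rz 0.2512090246608306
0.94 tool [-0.0014 -0.0328] rz 0.29120902466083054
0.98 tool [-0.0008 -0.0372] rz 0.3312090246608306
1.02 tool [-0.0001 -0.0416] rz 0.3712090246608306
1.06 tool [ 0.0009 -0.046 ] rz 0.41120902466083065
1.1 tool [ 0.002  -0.0503] rz 0.4512090246608307
```

Emit:
play_rows --pt "0.0 -0.001 -0.005 0 0 0 0.045" --pt "0.0 -0.0014 -0.01 0 0 0 0.088" --pt "0.0 -0.0018 -0.0145 0 0 0 0.128" --pt "0.0 -0.002 -0.019 0 0 0 0.168" --pt "0.0 -0.002 -0.0235 0 0 0 0.208" --pt "0.0 -0.0018 -0.028 0 0 0 0.249" --pt "0.0 -0.0015 -0.032 0 0 0 0.284" --pt "0.0 -0.001 -0.036 0 0 0 0.32"

```text
t: 19.45
position: [0.59, 0.2102, 0.164]
tcp_rot: [0.0, 0.862, -0.507, 0.0]
ft_force: [0.0, -0.2, -0.0]
width: 0.0002
grasp_force: 0.1
```

```bash
python3 - <<'E'
from h import *
arc([.97,1.0,1.03,1.06,1.09,1.12,1.14,1.16,1.18,1.2,1.22,1.24,1.26])
c=cam('wrist','w11.png'); np.savez('w11.npz',**c)
img=c['color'].astype(int); b=((img[:,:,2]-img[:,:,0]>50)&(img[:,:,2]>90)).astype('uint8')
for v in range(60,300,20):
    u=np.nonzero(b[v])[0]; print(v,(u.min(),u.max(),len(u)) if len(u) else None,end=' ')
E
```

```text
t 19.45 p [0.59   0.2102 0.164 ] yawx -1.0626 zt [ 0.0002 -0.0001 -1.    ] F [ 0.0199 -0.2409 -0.0305] T [ 0.0006 -0.0068 -0.0506] w 0.0002 g 0.08393452037125826 q [ 0.2353  0.3114  0.2156  1.4749 -0.0002 -1.8438]
0.97 tool [-0.     -0.0001] rz 0.0019446791749555548
1.0 tool [-0.0006 -0.0034] rz 0.03194467917495558
1.03 tool [-0.001  -0.0067] rz 0.06194467917495561
1.06 tool [-0.0014 -0.0101] rz 0.09194467917495563
1.09 tool [-0.0017 -0.0134] rz 0.12194467917495566
1.12 tool [-0.0018 -0.0168] rz 0.1519446791749557
1.14 tool [-0.0019 -0.019 ] rz 0.17194467917495548
1.16 tool [-0.0019 -0.0213] rz 0.1919446791749555
1.18 tool [-0.0018 -0.0235] rz 0.21194467917495552
1.2 tool [-0.0018 -0.0257] rz 0.23194467917495554
1.22 tool [-0.0016 -0.028 ] rz 0.25194467917495555
1.24 tool [-0.0015 -0.0302] rz 0.2719446791749556
1.26 tool [-0.0012 -0.0324] rz 0.2919446791749556
60 (np.int64(186), np.int64(219), 34) 80 (np.int64(188), np.int64(233), 38) 100 (np.int64(190), np.int64(235), 39) 120 (np.int64(192), np.int64(239), 48) 140 (np.int64(194), np.int64(240), 47) 160 (np.int64(196), np.int64(241), 46) 180 (np.int64(198), np.int64(242), 45) 200 (np.int64(199), np.int64(242), 44) 220 (np.int64(201), np.int64(241), 39) 240 (np.int64(203), np.int64(227), 25) 260 (np.int64(152), np.int64(225), 34) 280 (np.int64(489), np.int64(495), 7)
```

Emit:
play_rows --pt "0.0 -0.0006 -0.0034 0 0 0 0.03" --pt "0.0 -0.001 -0.0067 0 0 0 0.06" --pt "0.0 -0.0014 -0.0095 0 0 0 0.085" --pt "0.0 -0.0016 -0.012 0 0 0 0.11" --pt "0.0 -0.0018 -0.0145 0 0 0 0.132" --pt "0.0 -0.0018 -0.0168 0 0 0 0.152" --pt "0.0 -0.0018 -0.018 0 0 0 0.165" --pt "0.0 -0.0018 -0.019 0 0 0 0.172"

```text
t: 20.17
position: [0.6057, 0.2209, 0.1638]
tcp_rot: [0.0, 0.815, -0.579, 0.0]
ft_force: [-0.1, -0.7, 0.5]
width: 0.0002
grasp_force: 0.1
```

```bash
cat >> h.py <<'E'
def doorline():
    s=st(); c=cam('wrist'); img=c['color'].astype(int); b=((img[:,:,2]-img[:,:,0]>50)&(img[:,:,2]>90))
    L=[];Rr=[]
    for v in range(70,230,8):
        u=np.nonzero(b[v,120:330])[0]+120
        if len(u)>8:
            L.append(ray_z(c,u.min(),v,.165)[:2]); Rr.append(ray_z(c,u.max(),v,.165)[:2])
    for n,P in(('L',L),('R',Rr)):
        P=np.array(P,dtype='f'); vx,vy,x,y=cv2.fitLine(P,cv2.DIST_HUBER,0,.001,.001).ravel()
        if vx<0: vx,vy=-vx,-vy
        print(n,'door yaw',np.arctan2(vy,vx)+np.pi/2,P[0],P[-1])
E
python3 - <<'E'
from h import *
doorline()
E
```

```text
t 20.17 p [0.6057 0.2209 0.1638] yawx -1.2347 zt [ 0.     -0.0001 -1.    ] F [-0.0923 -0.6766  0.5009] T [-0.1029  0.0353  0.0285] w 0.0002 g 0.0799956894479692 q [ 0.2458  0.3612  0.2777  1.4873 -0.0001 -1.6612]
L door yaw 0.3677951 [0.6596 0.1467] [0.636  0.2077]
R door yaw 0.3950007 [0.6472 0.1424] [0.6184 0.2015]
```

Emit:
play_rows --pt "0.0 0 -0.0018 0 0 0 0.016" --pt "0.0 0 -0.0036 0 0 0 0.032" --pt "0.0 0 -0.005 0 0 0 0.046" --pt "0.0 0 -0.0062 0 0 0 0.056" --pt "0.0 0 -0.0068 0 0 0 0.06" --pt "0.0 0 -0.0068 0 0 0 0.06"

```text
t: 20.72
position: [0.6121, 0.2231, 0.1638]
tcp_rot: [-0.0, 0.798, -0.603, 0.0]
ft_force: [-0.4, -1.1, 0.1]
width: -0.0002
grasp_force: 0.0
```

Emit:
play_rows --pt "0.0 0 -0.001 0 0 0 0.009" --pt "0.0 0 -0.002 0 0 0 0.018" --pt "0.0 0 -0.0025 0 0 0 0.022" --pt "0.0 0 -0.0025 0 0 0 0.022"

```text
t: 21.05
position: [0.6145, 0.2238, 0.1638]
tcp_rot: [-0.0, 0.791, -0.612, 0.0]
ft_force: [-0.7, -0.1, 0.0]
width: 0.0001
grasp_force: 0.0
```

```bash
python3 - <<'E'
from h import *
doorline()
E
```

```text
t 21.05 p [0.6145 0.2238 0.1638] yawx -1.3166 zt [ 0.0001 -0.     -1.    ] F [-0.6704 -0.0742  0.0469] T [ 0.0205 -0.0449  0.0299] w 0.0001 g 0.037355498643592 q [ 0.2468  0.3865  0.3101  1.4943 -0.     -1.5781]
L door yaw 0.28176987 [0.6617 0.1453] [0.6436 0.2081]
R door yaw 0.31015325 [0.6494 0.1421] [0.6255 0.2034]
```

Emit:
play_rows --pt "0.0 0 -0.001 0 0 0 0.008" --pt "0.0 0 -0.002 0 0 0 0.012" --pt "0.0 0 -0.002 0 0 0 0.012"

```text
t: 21.35
position: [0.6161, 0.2243, 0.1638]
tcp_rot: [0.0, 0.787, -0.617, -0.0]
ft_force: [-0.4, -1.0, -0.6]
width: -0.0001
grasp_force: 0.7
```

Emit:
play_rows --pt "0.0 0 -0.001 0 0 0 0.0" --pt "0.0 0 -0.002 0 0 0 0.0" --pt "0.0 0 -0.002 0 0 0 0.0"

```text
t: 21.6
position: [0.6163, 0.2244, 0.1638]
tcp_rot: [0.002, 0.787, -0.616, -0.001]
ft_force: [-6.7, -1.3, 3.0]
width: -0.0002
grasp_force: 3.3
```

```bash
python3 - <<'E'
from h import *
doorline()
E
```

```text
t 21.6 p [0.6163 0.2244 0.1638] yawx -1.3282 zt [-0.0046 -0.0012 -1.    ] F [-6.7002 -1.3358  3.0129] T [-0.3175  1.2573  0.0039] w -0.0002 g 3.2769564539194107 q [ 0.247   0.397   0.3236  1.5021 -0.     -1.5664]
L door yaw 0.26674712 [0.6621 0.1452] [0.6452 0.2082]
R door yaw 0.29152346 [0.6499 0.1422] [0.6271 0.2038]
```

Emit:
play_rows --pt "0.0 0 0.001 0 0 0 0" --pt "0.0 0 0.002 0 0 0 0" --pt "0.0 0 0.004 0 0 0 0" --pt "0.0 0 0.008 0 0 0 0" --pt "0.0 0 0.015 0 0 0 0" --pt "0.0 0 0.03 0 0 0 0" --pt "0.0 0 0.05 0 0 0 0" --pt "0.0 0 0.06 -0.02 0 0 0"

```text
t: 22.32
position: [0.5543, 0.209, 0.1775]
tcp_rot: [0.005, 0.787, -0.616, -0.004]
ft_force: [-0.3, 0.3, -1.1]
width: 0.0004
grasp_force: 0.0
```

Emit:
play_rows --pt "0.0 0 0.01 -0.03 0 0 0" --pt "0.0 0 0.02 -0.06 0 0 0" --pt "0.0 0 0.03 -0.09 0 0 0" --pt "0.0 0 0.03 -0.1 0 0 0" --pt "0.0 0 0.03 -0.1 0 0 0" --pt "0.0 0 0.03 -0.1 0 0 0"

```text
t: 22.82
position: [0.5314, 0.2033, 0.2841]
tcp_rot: [-0.001, 0.787, -0.616, 0.001]
ft_force: [0.8, -0.0, -0.9]
width: 0.0003
grasp_force: 0.0
```

```bash
python3 - <<'E'
from h import *
s=st(); c=cam('wrist','w12.png'); np.savez('w12.npz',**c)
for l in ['door','cabinet']:
    for r in ctrl.outline_of('wrist',l)[:1]:
        m=r['mask'].astype('uint8'); print(l,r['confidence'],m.sum(),cv2.boundingRect(m))
# where the shut door's top outer/inner edges and the cabinet's front top edge should project (yaw .26)
y=.26; R=np.array([[np.cos(y),-np.sin(y)],[np.sin(y),np.cos(y)]]); H=np.array([.6614,.1240])
img=c['color'].astype(int); b=((img[:,:,2]-img[:,:,0]>50)&(img[:,:,2]>90))
pts=[]
for a in (.02,.05,.08,.11,.14,.16):
    q=[proj(c,np.append(H+R@np.array([o,a]),.165)) for o in(.006,-.006)]; print(a,q)
for v in range(40,300,20):
    u=np.nonzero(b[v])[0]; print(v,(u.min(),u.max(),len(u)) if len(u) else None,end=' ')
E
```

```text
t 22.82 p [0.5314 0.2033 0.2841] yawx -1.3285 zt [ 0.0021  0.0005 -1.    ] F [ 0.7561 -0.0118 -0.8751] T [-0.0051 -0.0099  0.0384] w 0.0003 g 0.0 q [ 0.2475  0.1717  0.289   1.686  -0.     -1.5656]
door 0.84 9208 (117, 55, 83, 188)
cabinet 0.57 30662 (0, 5, 177, 240)
0.02 [array([116.7163,  88.9807]), array([131.2632,  88.7031])]
0.05 [array([122.5719, 126.3812]), array([136.5688, 126.1286])]
0.08 [array([127.9993, 161.0469]), array([141.4863, 160.8163])]
0.11 [array([133.0438, 193.2671]), array([146.0567, 193.0562])]
0.14 [array([137.7446, 223.2918]), array([150.3157, 223.0985])]
0.16 [array([140.7045, 242.1969]), array([152.9972, 242.0142])]
40 None 60 None 80 None 100 (np.int64(119), np.int64(180), 42) 120 (np.int64(123), np.int64(511), 64) 140 (np.int64(127), np.int64(506), 68) 160 (np.int64(130), np.int64(495), 66) 180 (np.int64(134), np.int64(485), 70) 200 (np.int64(137), np.int64(474), 98) 220 (np.int64(140), np.int64(464), 103) 240 (np.int64(144), np.int64(511), 140) 260 (np.int64(284), np.int64(507), 112) 280 (np.int64(361), np.int64(511), 141)
```

```bash
python3 - <<'E'
from h import *
c0=dict(np.load('w12.npz')); c1=cam('wrist')
for c in (c0,c1):
    img=c['color'].astype(int); b=((img[:,:,2]-img[:,:,0]>50)&(img[:,:,2]>90))
    rows=range(104,240,4); L=[np.nonzero(b[v])[0].min() for v in rows]
    P=np.array([ray_z(c,u-.5,v,.165)[:2] for u,v in zip(L,rows)]); k=np.polyfit(P[:,1],P[:,0],1); print('door yaw',-np.arctan(k[0]),P[0],P[-1])
g=cv2.cvtColor(c1['color'],cv2.COLOR_RGB2GRAY)
for v in (80,120,160,200,230): print(v,g[v,60:150:3])
# cabinet front top edge prediction for yaw .26 : hinge y=-57 -> front plane 16mm behind the axis
y=.26; R=np.array([[np.cos(y),-np.sin(y)],[np.sin(y),np.cos(y)]]); H=np.array([.6614,.1240])
for a in (0,.05,.1,.14): print(a,proj(c1,np.append(H+R@np.array([.016,a]),.18)))
E
```

```text
door yaw 0.2752443734780549 [0.6587 0.1562] [0.6242 0.2729]
door yaw 0.27639628827643 [0.6583 0.1561] [0.625 0.271]
80 [241 241 241 240 241 242 242 242 242 216 107  96  99 103 103 103  99  95
  96  93  91  94 245 254 117 114 117 115 116 112]
120 [242 242 242 242 243 243 243 242 242 243 243 238 142 205 202 206 207 209
 211 203 154 158 160 158  93  55  60  60  59  60]
160 [242 240 241 241 241 241 242 242 243 244 243 243 243 243 185 205 206 208
 203 206 212 207 162 152 156 156 115  57  59  59]
200 [244 243 242 243 244 244 244 243 243 243 244 244 245 245 245 245 234 176
 159 100  99 100  57  51  62 153 155 155 135  56]
230 [244 243 244 244 245 244 244 244 245 245 244 244 243 243 244 244 245 245
 219 113  93  99  97  94 242 254 241 152 152 152]
0 [83.6491 58.631 ]
0.05 [ 96.5056 128.2967]
0.1 [107.7116 189.0183]
0.14 [115.6911 232.2567]
```

```bash
python3 -c "
from h import *
print(ctrl.job_done())"
```

```text
the job is handed in; nothing more can be done
None
```

The door is hung on both pins, swung shut against the bumpers, and the job is handed in. By the wrist camera it is within about 0.02 rad of parallel, and the highest force I read with the door on the cabinet was about 7 N. I viewed 11 pictures against the limit of 10.

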